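# Clamp the plate of a bun stand with its screw ring

### The arm

A 7-joint arm with a two-finger parallel gripper is mounted at the origin on the work surface. World frame = base frame: x ahead of the robot, y to its left, z up, the work surface at z = 0. Lengths are in m, angles in degrees, forces in N, time in s.
With the tool pointing down it reaches from about 0.425 to 0.95 m from the base axis. Payload 16.7 kg.
Tool frame: the origin (TCP) lies between the finger pads; the fingertips stand 19 mm ahead of it and the grasp point (between the pads) is the TCP; z points along the fingers, y is the direction in which the jaws open and shut (so a half turn about z gives the same grasp; the last joint's range is limited). The gripper opens to 94 mm and grips with 3 to 60 N. Pads are 16 mm wide; open, the fingers measure 119 mm over their backs; the gripper's body (75 mm by 177 mm) begins 78 mm behind the grasp point.
Start: joints at [-85.457, 24.414, 4.234, 92.017, -1.954, 63.644, -3.845], TCP at [0.153, 0.657, 0.224] pointing down, gripper open.
Joint ranges: [-163.25, 163.25], [-28.42, 122.38], [-70.27, 78.77], [12.13, 141.07], [-58.53, 238.53], [9.26, 117.41], [-156.51, 156.51]. Speed limits (degrees/s): [108.29, 108.29, 136.94, 136.94, 172.46, 172.46, 172.46].

### API

Orientations are given as a 3x3 rotation matrix whose columns are the frame's x, y, z axes.
In Python, from bench import get_obs, get_image, camera_info, close_job, find_in, trace gives the robot as it stands.
- The arm moves only by the tool drive_tool, never from a script. Its argument "deltas" is one flat list of numbers, 6 for each row, row after row: the shift along the tool's x, y, z in cm, then the turn, a rotation vector about the tool's x, y, z in rad. A call has 1 to 10 rows; each row is the pose to reach, as a shift and turn from the pose commanded when the call began, along the tool's axes at that moment; what a row does not reach only later rows make up. A row lasts 1/12 s, in which the tool goes at most 41.7 mm and 7.16 degrees, less where a joint would pass 70% of its speed; a pose out of reach is approached as far as the arm can. A call with a gripper value outside its range is refused whole. "claw" is the opening, from 0 (shut) to 1 (fully open), set as the call begins (left out, the last holds). The fingers move at their own pace and stop on an object; "grip_force" is the grip in N (left out, the last holds). Time passes only in rows, so rows that repeat a pose let the fingers close. It gives the time, the measured TCP pose, the force and the opening at its end, in the units of the state.
- get_obs(): the state, without advancing time (a new reading comes with each control period).
- get_image(name): name is "side" or "top"; returns the picture (420x560x3 uint8, blue, green, red); there is no depth.
- camera_info(name): a dict with "mtx" (3x3 intrinsics, pixels), "world_from_camera" (4x4, takes a point from camera to world coordinates). Camera axes: x right, y down, z forward; pixel columns grow to the right and rows downward; lengths in m; the calibration is good to about 2 mm. A picture is of the moment at which its call begins. camera_info takes no time and is no camera call.
- close_job(): hands the job in, once; it reports no verdict.
Trained networks look in the newest picture that a camera, given by its name, has taken for a name from the list of things; names that differ only in an ending like _2 or _b are one class to them, and where a whole thing is asked for, a point or a joint stands for the part that bears it (a point fixed in the world has none). Each returns a list of dicts, best first, with "conf" (0 to 1); they miss things now and then, are a little off and sometimes report something else, mostly with a low value. They report only what shows in the picture. A call takes as long as a camera call. They do not tell look-alikes from the thing itself.
- find_in(camera, name): "point" ([column, row] in pixels, amid what is visible of it).
- trace(camera, name): "mask" (420x560 bool, what is visible of it) and "point" ([column, row] in pixels, amid what is visible of it).
The state is a dict: "time_s": time; "joints": joint angles; "qd": joint speeds; "joint_torque": joint torques, N m; "eef_pos": TCP position; "tool_rot": TCP orientation; "wrist_force": force on the tool from outside, world axes, zero at the start; "moment": the same for the moment, N m; "gripper_width": finger opening in m.
Only numpy, scipy, OpenCV 4.12 (cv2) and the standard library are available. Lean on these libraries where they do the work, as an engineer would, in place of code of your own. Each camera call takes 0.05 s, during which the arm holds its last target. There are 200 camera calls.

### The job

Fit the plate of the bun stand: pick up the loose aluminium ring nut, set it over the threaded stud and screw it down clockwise, about one to two turns, until you feel it bite on the plate and it is finger-snug, not forced. Then let go of it, and leave the buns and the other kitchen things where they are.

Things in the scene. Friction and masses are not known exactly. Their poses are not given: they have to be found in the camera images.
- ring_nut: Bright aluminium ring nut standing on the worktop: 32 mm tall, 52 mm over sixteen flats, 0.14 kg. Origin: centre of its underside, z up its axis. Bore from below: 36 mm wide for 4 mm, 30 mm up to 24 mm, a 24 mm neck to the top. Three lugs 3.6 mm thick, 6, 9, 12 mm up at yaw 0, 120, 240 deg, run in the stud's thread; their ends lie 12 mm from the axis. Take it by the flats at any yaw.
- stand: Bun stand: dark steel foot 156 mm wide, fixed to the worktop, with an upright steel stud. Origin on its axis at the worktop, z up. The lower stud has a right-hand thread (the nut goes down turning clockwise seen from above): 28.6 mm over the crest, ridge 3.6 mm thick, 9 mm per turn, 1.5 turns, ridge centre rising from 39 mm (on the stand's +x side) to 52.5 mm (on its -x side) above the worktop.
- stud_tip (a point): Centre of the stud's top end, 91 mm above the worktop. Below it a cone widens from 10 to 22.4 mm in 7 mm; below that a plain core of 22.4 mm. Lowered over it, the nut comes to rest on the thread with its underside 41 to 50 mm above the worktop, as it happens to be turned; from there it is 0.9 to 1.9 turns until snug. Play in the thread: 1 mm sideways, 2 mm up and down.
- plate: Round white plate, 194 mm wide, low rim, around the stud. Origin on the axis at worktop height (point plate_top: its upper face). Once the nut bears on it, the torque to turn the nut rises from below 0.06 N m to about 0.12 N m at 12 N of clamping force, and on in proportion. Finger-snug is about 12 N (6 to 20 N); above 28 N the glaze chips. The thread holds when let go.
- plate_top (a point): Point on the axis in the plane of the plate's upper face, 36 mm above the worktop. The plate sits on a stiff spring washer: it yields when pressed down with more than 3 N, then 1 mm for every further 8 N, 4 mm at most.
- cutter: Bystander: thin steel biscuit cutter, a plain ring 68 mm wide and 28 mm tall without lugs; origin at the centre of its underside.
- brush: Bystander: pastry brush lying on the worktop; origin on its underside.
- mug: Bystander: blue mug, 80 mm wide, 90 mm tall; origin at the centre of its underside.
- tub: Bystander: white plastic tub with lid, 96 mm wide, 130 mm tall; origin at the centre of its underside.
- spray: Bystander: white cleaner bottle, 68 mm wide, 240 mm tall; origin at the centre of its underside.
- bun0: Bystander: round bun, 68 mm wide, 39 mm tall, on the left black baking tray at the back; origin at the centre of its underside.
- bun1: Bystander: round bun, 68 mm wide, 39 mm tall, on the left black baking tray at the back; origin at the centre of its underside.
- bun2: Bystander: round bun, 68 mm wide, 39 mm tall, on the right black baking tray at the back; origin at the centre of its underside.
- bun3: Bystander: round bun, 68 mm wide, 39 mm tall, on the right black baking tray at the back; origin at the centre of its underside.
Not all that is in view belongs to the job. What is shaped like the stand but pink or yellow is not meant.

How it is judged (in metres and radians):
On the way, in this order (a step that is already met when the one before it is completed fails the run):
1. the ring nut is over the stud and upright, resting on the thread (horizontal distance between ring_nut and stud_tip below 0.004 m and z of ring_nut in the frame of stand below 0.053 m and angle between ring_nut's own z axis and vertical below 0.2 rad), for 0.1 s.
2. the ring nut has been screwed down onto the plate (horizontal distance between ring_nut and stud_tip below 0.004 m and z of ring_nut in the frame of stand below 0.0375 m and contact force between ring_nut and plate above 0.5 N), for 0.1 s.
At the end, for the whole second after the job is handed in: The ring nut sits level on the plate, on the stud's axis within 3 mm and upright within 0.06 rad, at rest and let go, and presses on the plate with 6 to 20 N (contact force between ring_nut and plate between 6 and 20 N and horizontal distance between ring_nut and stud_tip below 0.003 m and angle between ring_nut's own z axis and vertical below 0.06 rad and z of ring_nut in the frame of stand below 0.0365 m and linear speed of ring_nut below 0.005 m/s and not (contact force between the fingers and ring_nut above 0.1 N)); the robot touches nothing.
It fails at once if the nut is forced: it presses on the plate with more than 28 N (contact force between ring_nut and plate above 28 N).
It fails at once if a bystander is shifted by more than 30 mm (distance of any of cutter, brush, mug, tub, spray, bun0, bun1, bun2, bun3 from where it was at the start of the episode above 0.03 m).
It also fails if it takes over 72 s, if anything falls off the work surface, if the arm or the gripper's body presses on something with over 40 N, if the wrist force passes 120 N, or if a joint passes its speed limit or range.

## Working session

There is one attempt and no reset: what is moved stays moved. The work goes in short steps, Python scripts to look and compute and a tool call to move; the robot and the scene stay as the last step left them, time stands still between calls to the robot, and variables do not carry over. Pictures are saved under pics/ and viewed, about 8 in all and at most 12, crops included, and the job is handed in when it is done.

Besides the shell and the picture viewer there is one more tool, called after "Emit:" as name(argument=value, ...) on one line, values as JSON. drive_tool: Moves the arm, as the interface text tells. Its arguments: {"type":"object","properties":{"deltas":{"type":"array","items":{"type":"number"}},"claw":{"type":"number"},"grip_force":{"type":"number"}},"required":["deltas"]}

```bash
mkdir -p pics; cat > h.py <<'E'
import numpy as np, cv2
from bench import *
def ray(cam,p):
    c=camera_info(cam);T=np.array(c["world_from_camera"]);K=np.array(c["mtx"])
    d=T[:3,:3]@np.linalg.solve(K,[p[0],p[1],1.]);return T[:3,3],d/np.linalg.norm(d)
def atz(cam,p,z):
    o,d=ray(cam,p);return o+d*(z-o[2])/d[2]
def tri(c1,p1,c2,p2):
    o1,d1=ray(c1,p1);o2,d2=ray(c2,p2)
    s=np.linalg.lstsq(np.c_[d1,-d2],o2-o1,rcond=None)[0]
    a,b=o1+d1*s[0],o2+d2*s[1];return (a+b)/2,np.linalg.norm(a-b)
def proj(cam,P):
    c=camera_info(cam);T=np.linalg.inv(np.array(c["world_from_camera"]));q=np.array(c["mtx"])@(T[:3,:3]@P+T[:3,3]);return q[:2]/q[2]
E
python3 - <<'E'
from h import *
np.set_printoptions(precision=4,suppress=True)
a=get_image("side");b=get_image("top")
cv2.imwrite("pics/side1.png",a);cv2.imwrite("pics/top1.png",b)
for c in("side","top"):
    print(c,np.array(camera_info(c)["world_from_camera"]).round(3).tolist(),np.array(camera_info(c)["mtx"]).round(1).tolist())
    for n in("ring_nut","stand","stud_tip","plate","cutter"):
        print(n,[(np.round(r["point"],1).tolist(),round(r["conf"],2)) for r in find_in(c,n)])
o=get_obs();print({k:np.round(v,4).tolist() for k,v in o.items()})
E
```

```text
side [[0.843, -0.348, 0.41, 0.08], [-0.538, -0.557, 0.633, -0.656], [0.008, -0.754, -0.656, 0.802], [0.0, 0.0, 0.0, 1.0]] [[399.6, 0.0, 278.6], [0.0, 399.6, 213.4], [0.0, 0.0, 1.0]]
ring_nut [([268.9, 207.9], 0.49)]
stand [([203.7, 217.5], 0.88), ([323.0, 271.6], 0.73), ([247.4, 343.1], 0.62)]
stud_tip [([209.5, 215.6], 0.91), ([249.0, 345.3], 0.84), ([321.9, 268.2], 0.82)]
plate [([328.1, 273.5], 0.88), ([323.4, 193.7], 0.71), ([205.2, 215.3], 0.67), ([248.1, 344.9], 0.64)]
cutter [([238.3, 250.8], 0.9)]
top [[0.017, -0.981, 0.194, 0.241], [-1.0, -0.014, 0.017, -0.01], [-0.014, -0.195, -0.981, 1.55], [0.0, 0.0, 0.0, 1.0]] [[529.8, 0.0, 274.6], [0.0, 529.8, 204.7], [0.0, 0.0, 1.0]]
ring_nut [([234.0, 204.1], 0.7), ([314.7, 140.3], 0.19)]
stand [([362.3, 295.6], 0.89), ([333.9, 204.6], 0.77)]
stud_tip [([331.8, 201.4], 0.85), ([363.4, 295.3], 0.79), ([210.1, 262.2], 0.56)]
plate [([357.7, 299.6], 0.88), ([208.2, 265.5], 0.59), ([332.1, 211.5], 0.56)]
cutter []
{'time_s': 0.6, 'joints': [-85.4567, 24.4127, 4.234, 92.0184, -1.9539, 63.6418, -3.8445], 'qd': [0.0001, 0.0215, 0.0098, 0.0392, 0.0067, -0.0752, 0.0122], 'joint_torque': [-0.0015, -93.5097, 3.6607, -45.4419, -0.0492, 0.0132, -0.0], 'eef_pos': [0.1531, 0.6574, 0.2245], 'tool_rot': [[-0.9739, 0.2269, -0.0], [0.2269, 0.9739, -0.0], [0.0, -0.0, -1.0]], 'wrist_force': [-0.3074, 0.391, 0.1155], 'moment': [-0.0308, -0.0211, -0.0374], 'gripper_width': 0.0942}
```

View pics/side1.png

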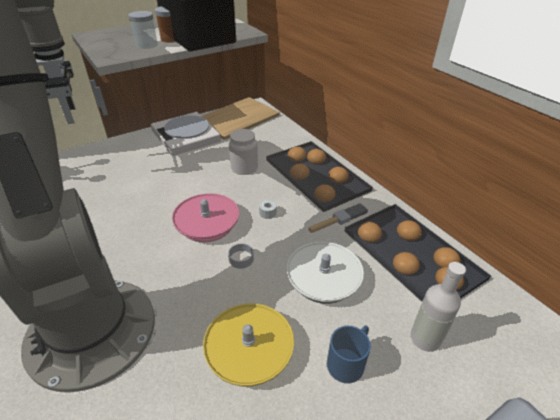

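View pics/top1.png

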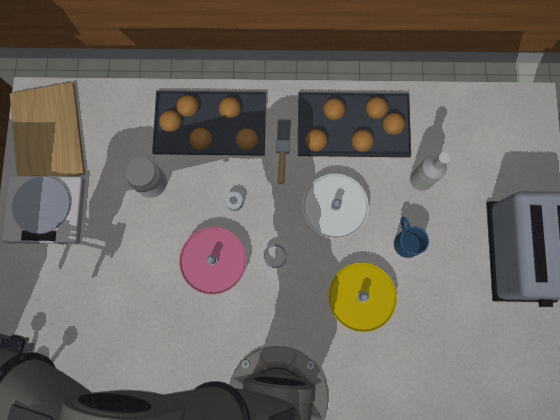

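The side view shows the nut at about (268,208) and the white plate with its stud at (325,262). In the top view the nut is at (234,201) and the white stud at (337,203). I'll refine these with masks and zoomed crops.

```bash
python3 - <<'E'
from h import *
np.set_printoptions(precision=4,suppress=True)
S=cv2.imread("pics/side1.png");T=cv2.imread("pics/top1.png")
def crop(I,u,v,w=25,h=18): return cv2.resize(I[v-h:v+h,u-w:u+w],None,fx=8,fy=8,interpolation=cv2.INTER_CUBIC)
cv2.imwrite("pics/crop1.png",np.vstack([np.hstack([crop(S,268,208),crop(S,325,266)]),np.hstack([crop(T,234,202),crop(T,336,203)])]))
M={}
for c in("side","top"):
    for n in("ring_nut","stand","stud_tip","plate"):
        for r in trace(c,n):
            ys,xs=np.nonzero(r["mask"])
            print(c,n,round(r["conf"],2),np.round(r["point"],1),len(xs),xs.min(),xs.max(),ys.min(),ys.max(),xs.mean().round(1),ys.mean().round(1))
E
```

```text
side ring_nut 0.69 [267.8 208. ] 302 258 276 200 218 267.3 208.9
side ring_nut 0.36 [240.6 264.9] 335 229 253 244 268 241.2 255.7
side stand 0.92 [206.2 215.3] 2510 172 238 193 242 205.2 217.1
side stand 0.91 [246.7 344.1] 5815 203 292 304 385 248.2 344.5
side stand 0.81 [326.2 271. ] 3696 287 363 242 303 324.7 272.0
side stud_tip 0.73 [208.  218.2] 2498 172 238 194 242 205.4 217.0
side stud_tip 0.72 [323.  270.6] 3715 287 363 242 303 324.4 271.8
side stud_tip 0.71 [245.8 344.8] 5959 202 293 303 385 247.7 344.3
side plate 0.9 [204.8 216.5] 2239 172 238 193 238 205.1 216.2
side plate 0.79 [247.4 343.9] 5621 204 293 303 385 248.2 344.6
side plate 0.61 [325.6 272.4] 3573 286 363 240 301 324.5 271.3
side plate 0.42 [370.2 232.1] 384 358 381 222 241 369.4 231.7
side plate 0.19 [325.2 269.6] 3715 287 363 242 303 324.4 271.8
top ring_nut 0.67 [236.1 203.1] 227 225 242 191 210 233.7 200.6
top stand 0.91 [362.8 294.8] 3618 328 395 263 331 362.0 296.6
top stand 0.81 [332.9 205.6] 3371 303 368 174 237 335.2 205.5
top stand 0.61 [211.3 260.2] 3544 179 244 227 294 212.0 260.4
top stud_tip 0.87 [333.7 201.5] 3429 302 368 173 237 335.3 205.5
top stud_tip 0.72 [210.2 263. ] 3542 179 245 227 294 212.1 260.2
top stud_tip 0.67 [366.6 294.4] 3748 328 396 263 331 361.8 296.9
top stud_tip 0.32 [143.3 178. ] 1267 125 166 157 198 145.4 177.2
top plate 0.95 [208.8 264.6] 3491 179 245 227 294 212.2 260.4
top plate 0.88 [357.6 301.3] 3602 329 396 263 331 362.5 297.1
top plate 0.58 [331.6 210.1] 3242 302 368 173 237 335.1 205.4
```

View pics/crop1.png

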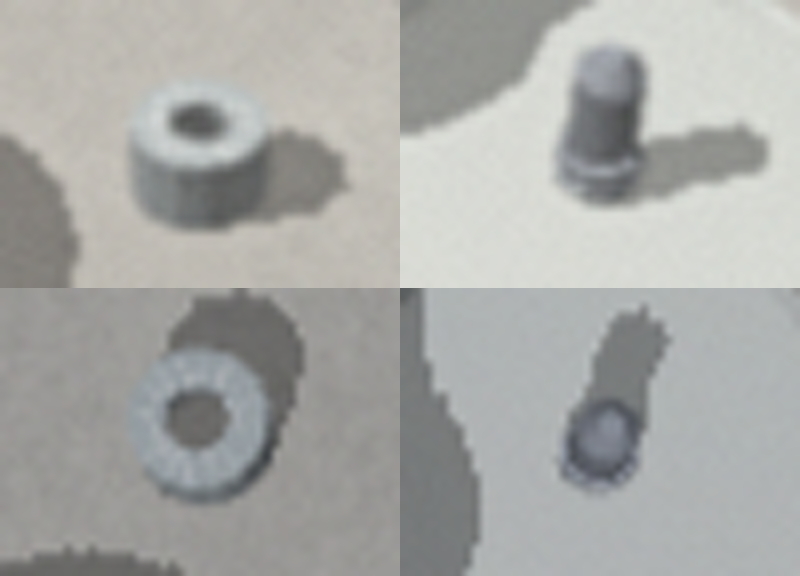

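The nut's bore centre is at side (267.6,204.7) and top (233.4,199.8). The stud tip is at about side (326,254.4) and top (336.5,202.3).

```bash
python3 - <<'E'
from h import *
np.set_printoptions(precision=4,suppress=True)
N=tri("side",(267.6,204.7),"top",(233.4,199.8));print("nut top",N)
t=tri("side",(326.1,254.4),"top",(336.5,202.3));print("tip",t)
for z in(0.032,):print(atz("side",(267.6,204.7),z),atz("top",(233.4,199.8),z))
for z in(0.091,):print(atz("side",(326.1,254.4),z),atz("top",(336.5,202.3),z))
# plate: outline of white plate from trace masks, back-projected to a plane, circle fit
for c in("side","top"):
    for n in("stand","stud_tip","plate"):
      for r in trace(c,n):
        if np.linalg.norm(np.array(r["point"])-((325,271) if c=="side" else(333,206)))>12 or r["conf"]<.3:continue
        k=max(cv2.findContours(r["mask"].astype(np.uint8),0,1)[0],key=cv2.contourArea)
        k=cv2.convexHull(k)[:,0].astype(float)
        for z in(.036,.042):
            P=np.array([atz(c,p,z)[:2] for p in k])
            s=np.linalg.lstsq(np.c_[2*P,np.ones(len(P))],(P**2).sum(1),rcond=None)[0]
            print(c,n,z,s[:2],"R",np.sqrt(s[2]+s[:2]@s[:2]).round(4))
def pr(a,z): print([ (c,proj(c,np.array([*a,z])).round(1)) for c in("side","top")])
pr(t[0][:2],.091);pr(t[0][:2],.036)
E
```

```text
nut top (array([0.5546, 0.1375, 0.0323]), np.float64(0.0014162564554916167))
tip (array([ 0.5404, -0.1585,  0.0904]), np.float64(0.0003375685084263863))
[0.5541 0.138  0.032 ] [0.5553 0.1373 0.032 ]
[ 0.5401 -0.159   0.091 ] [ 0.5401 -0.1584  0.091 ]
side stand 0.036 [ 0.5398 -0.1607] R 0.0985
side stand 0.042 [ 0.5362 -0.1645] R 0.0977
side stud_tip 0.036 [ 0.5395 -0.1595] R 0.0987
side stud_tip 0.042 [ 0.5359 -0.1634] R 0.0979
side plate 0.036 [ 0.5418 -0.1571] R 0.0991
side plate 0.042 [ 0.5381 -0.161 ] R 0.0983
top stand 0.036 [ 0.5431 -0.16  ] R 0.0959
top stand 0.042 [ 0.5419 -0.1594] R 0.0955
top stud_tip 0.036 [ 0.5429 -0.1603] R 0.0968
top stud_tip 0.042 [ 0.5417 -0.1597] R 0.0964
top plate 0.036 [ 0.5436 -0.1595] R 0.0956
top plate 0.042 [ 0.5424 -0.1589] R 0.0952
[('side', array([326.1, 254.2])), ('top', array([336.6, 202.2]))]
[('side', array([324.2, 269.2])), ('top', array([334.6, 206. ]))]
```

Both heights check out: the nut's top is at 32.3 mm and the stud tip at 90.4 mm. First I'll travel towards the nut at height.

Emit:
drive_tool(deltas=[-50.9, -41.5, 0, 0, 0, 0, -50.9, -41.5, 0, 0, 0, 0, -50.9, -41.5, 0, 0, 0, 0, -50.9, -41.5, 0, 0, 0, 0, -50.9, -41.5, 0, 0, 0, 0, -50.9, -41.5, 0, 0, 0, 0, -50.9, -41.5, 0, 0, 0, 0, -50.9, -41.5, 0, 0, 0, 0, -50.9, -41.5, 0, 0, 0, 0, -50.9, -41.5, 0, 0, 0, 0], claw=0.8)

```text
time_s: 2.13
eef_pos: [0.4088, 0.3259, 0.2248]
tool_rot: [[-0.974, 0.227, 0.0], [0.227, 0.974, 0.001], [-0.0, 0.001, -1.0]]
wrist_force: [1.0, 0.8, -0.6]
gripper_width: 0.0753
```

```bash
cat >> h.py <<'E'
def plan(P,psi=None):
    o=get_obs();R=np.array(o["tool_rot"]);p=np.array(o["eef_pos"])
    y=np.degrees(np.arctan2(R[1,0],R[0,0]))
    print("t",round(o["time_s"],2),"p",p.round(4),"psi",y.round(2),"tilt",np.degrees(np.arccos(-R[2,2])).round(2),"J",np.round(o["joints"],1),"F",np.round(o["wrist_force"],1),"M",np.round(o["moment"],3),"w",round(o["gripper_width"],4))
    if P is not None: print("shift cm",(R.T@(np.array(P)-p)*100).round(2), "turn",None if psi is None else np.radians(y-psi).round(3))
E
python3 -c "
from h import *
plan((.5547,.1377,.1),220)"
```

```text
t 2.13 p [0.4088 0.3259 0.2248] psi 166.89 tilt 0.04 J [-58.4  10.1  14.5 112.1  -3.   58.1  34.3] F [ 1.   0.8 -0.6] M [ 0.043 -0.072  0.055] w 0.0753
shift cm [-18.48 -15.03  12.47] turn -0.927
```

Emit:
drive_tool(deltas=[-18.5, -15.0, 6, 0, 0, -0.927, -18.5, -15.0, 6, 0, 0, -0.927, -18.5, -15.0, 6, 0, 0, -0.927, -18.5, -15.0, 6, 0, 0, -0.927, -18.5, -15.0, 6, 0, 0, -0.927, -18.5, -15.0, 6, 0, 0, -0.927, -18.5, -15.0, 6, 0, 0, -0.927, -18.5, -15.0, 12.5, 0, 0, -0.927, -18.5, -15.0, 12.5, 0, 0, -0.927, -18.5, -15.0, 12.5, 0, 0, -0.927])

```text
time_s: 2.97
eef_pos: [0.5518, 0.138, 0.0952]
tool_rot: [[-0.765, -0.644, -0.006], [-0.644, 0.765, -0.002], [0.006, 0.002, -1.0]]
wrist_force: [-0.5, 0.5, -0.7]
gripper_width: 0.0751
```

```bash
python3 -c "
from h import *
plan((.5547,.1377,.024),220)"
```

```text
t 2.97 p [0.5518 0.138  0.0952] psi -139.9 tilt 0.37 J [-30.1  23.8  11.9 112.5  -6.8  44.7 115.8] F [-0.5  0.5 -0.7] M [-0.003  0.065 -0.018] w 0.0751
shift cm [-0.25 -0.23  7.12] turn -6.281
```

Emit:
drive_tool(deltas=[0, 0, 4, 0, 0, 0, 0, 0, 4, 0, 0, 0, 0, 0, 4, 0, 0, 0, 0, 0, 4, 0, 0, 0])

```text
time_s: 3.3
eef_pos: [0.5548, 0.1401, 0.0616]
tool_rot: [[-0.767, -0.642, 0.001], [-0.642, 0.767, 0.0], [-0.001, -0.0, -1.0]]
wrist_force: [0.1, -0.4, 0.4]
gripper_width: 0.0752
```

```bash
python3 -c "
from h import *
plan((.5547,.1377,.024),-140)"
```

```text
t 3.3 p [0.5548 0.1401 0.0616] psi -140.04 tilt 0.08 J [-29.6  26.7  11.3 113.4  -7.7  40.5 116.4] F [ 0.1 -0.4  0.4] M [0.075 0.014 0.008] w 0.0752
shift cm [ 0.16 -0.18  3.76] turn -0.001
```

Emit:
drive_tool(deltas=[0.16, -0.18, 3.76, 0, 0, 0, 0.16, -0.18, 3.76, 0, 0, 0, 0.16, -0.18, 3.76, 0, 0, 0])

```text
time_s: 3.55
eef_pos: [0.5537, 0.1372, 0.0229]
tool_rot: [[-0.766, -0.642, -0.001], [-0.642, 0.766, -0.0], [0.001, 0.0, -1.0]]
wrist_force: [0.9, -1.2, 1.0]
gripper_width: 0.0753
```

Emit:
drive_tool(deltas=[0, 0, 0, 0, 0, 0, 0, 0, 0, 0, 0, 0, 0, 0, 0, 0, 0, 0, 0, 0, 0, 0, 0, 0, 0, 0, 0, 0, 0, 0, 0, 0, 0, 0, 0, 0], claw=0.5, grip_force=5)

```text
time_s: 4.05
eef_pos: [0.5545, 0.1376, 0.0229]
tool_rot: [[-0.766, -0.643, 0.001], [-0.643, 0.766, 0.001], [-0.001, -0.0, -1.0]]
wrist_force: [-1.6, 1.0, 8.0]
gripper_width: 0.0527
```

```bash
python3 -c "
from h import *
plan((.5547,.1377,.024),-140)"
```

```text
t 4.05 p [0.5545 0.1376 0.0229] psi -139.99 tilt 0.08 J [-28.6  30.   10.3 114.4  -8.8  36.2 117.5] F [-1.6  1.   8. ] M [ 0.142  0.308 -0.023] w 0.0527
shift cm [-0.02 -0.   -0.11] turn 0.0
```

Emit:
drive_tool(deltas=[0, 0, 0, 0, 0, 0, 0, 0, 0, 0, 0, 0.1, 0, 0, 0, 0, 0, 0.22, 0, 0, 0, 0, 0, 0.34, 0, 0, 0, 0, 0, 0.46, 0, 0, 0, 0, 0, 0.58, 0, 0, 0, 0, 0, 0.7, 0, 0, 0, 0, 0, 0.82, 0, 0, 0, 0, 0, 0.94, 0, 0, 0, 0, 0, 1.06], claw=0.68)

```text
time_s: 4.88
eef_pos: [0.5539, 0.1373, 0.0221]
tool_rot: [[-0.933, 0.36, -0.0], [0.36, 0.933, 0.0], [0.0, 0.0, -1.0]]
wrist_force: [-0.1, 0.9, 0.0]
gripper_width: 0.0641
```

Emit:
drive_tool(deltas=[0, 0, 0, 0, 0, 0.12, 0, 0, 0, 0, 0, 0.24, 0, 0, 0, 0, 0, 0.36, 0, 0, 0, 0, 0, 0.48, 0, 0, 0, 0, 0, 0.51, 0, 0, 0, 0, 0, 0.51])

```text
time_s: 5.38
eef_pos: [0.5539, 0.1374, 0.0219]
tool_rot: [[-0.644, 0.765, -0.0], [0.765, 0.644, -0.0], [-0.0, -0.0, -1.0]]
wrist_force: [0.1, 0.3, 0.3]
gripper_width: 0.064
```

Emit:
drive_tool(deltas=[0, 0, 0, 0, 0, 0, 0, 0, 0, 0, 0, 0, 0, 0, 0, 0, 0, 0, 0, 0, 0, 0, 0, 0, 0, 0, 0, 0, 0, 0, 0, 0, 0, 0, 0, 0], claw=0.5, grip_force=15)

```text
time_s: 5.88
eef_pos: [0.554, 0.1371, 0.0219]
tool_rot: [[-0.644, 0.765, -0.0], [0.765, 0.644, 0.0], [0.0, 0.0, -1.0]]
wrist_force: [0.2, 0.1, 1.6]
gripper_width: 0.0524
```

```bash
python3 -c "
from h import *
plan((.5408,-.159,.15),-140)"
```

```text
t 5.88 p [0.554  0.1371 0.0219] psi 130.07 tilt 0.01 J [-46.4  34.4  33.9 115.5 -30.2  38.9  47.1] F [0.2 0.1 1.6] M [-0.032  0.107  0.046] w 0.0524
shift cm [-21.81 -20.07 -12.81] turn 4.714
```

Emit:
drive_tool(deltas=[0, 0, -4, 0, 0, 0, 0, 0, -8, 0, 0, 0, 0, 0, -12.8, 0, 0, -0.1, -2.5, -2.3, -12.8, 0, 0, -0.2, -5, -4.6, -12.8, 0, 0, -0.32, -7.5, -6.9, -12.8, 0, 0, -0.44, -10, -9.2, -12.8, 0, 0, -0.56, -12.5, -11.5, -12.8, 0, 0, -0.68, -15, -13.8, -12.8, 0, 0, -0.8, -17, -15.6, -12.8, 0, 0, -0.9])

```text
time_s: 6.72
eef_pos: [0.5433, -0.0961, 0.1501]
tool_rot: [[-0.999, -0.033, 0.0], [-0.033, 0.999, -0.0], [-0.0, -0.0, -1.0]]
wrist_force: [0.8, 0.1, -1.3]
gripper_width: 0.0528
```

```bash
python3 -c "
from h import *
plan((.5408,-.159,.15),-140)"
```

```text
t 6.72 p [ 0.5433 -0.0961  0.1501] psi -178.09 tilt 0.02 J [-23.6  20.   33.1 113.6 -14.   50.3 108.9] F [ 0.8  0.1 -1.3] M [0.013 0.02  0.002] w 0.0528
shift cm [ 0.45 -6.28  0.01] turn -0.665
```

Emit:
drive_tool(deltas=[0.2, -3, 0, 0, 0, -0.1, 0.45, -5.5, 0, 0, 0, -0.2, 0.45, -6.28, 0, 0, 0, -0.3, 0.45, -6.28, 0, 0, 0, -0.4, 0.45, -6.28, 0, 0, 0, -0.5, 0.45, -6.28, 0, 0, 0, -0.5, 0.45, -6.28, 0, 0, 0, -0.5, 0.45, -6.28, 0, 0, 0, -0.5])

```text
time_s: 7.38
eef_pos: [0.5411, -0.1562, 0.1498]
tool_rot: [[-0.865, -0.501, -0.0], [-0.501, 0.865, 0.0], [0.0, 0.0, -1.0]]
wrist_force: [-0.3, 0.1, -0.3]
gripper_width: 0.0526
```

```bash
python3 - <<'E'
from h import *
plan((.5408,-.159,.15))
a=get_image("side");b=get_image("top")
def crop(I,u,v,w=40,h=33): return cv2.resize(I[v-h:v+h,u-w:u+w],None,fx=5,fy=5,interpolation=cv2.INTER_CUBIC)
P=np.array(get_obs()["eef_pos"]);u,v=proj("side",P).astype(int);print(u,v);u2,v2=proj("top",P).astype(int)
v+=12
cv2.imwrite("pics/c2.png",np.hstack([crop(a,u,v),crop(b,u2,v2)]));print(u,v,u2,v2)
n=np.array([.5408,-.159,0]);
for z in (.091,.036,P[2]-.022,P[2]+.010): print(z,proj("side",n+[0,0,z]).round(1))
E
```

```text
t 7.38 p [ 0.5411 -0.1562  0.1498] psi -149.93 tilt 0.01 J [-12.5  20.2  27.2 111.9 -11.8  50.5 140.9] F [-0.3  0.1 -0.3] M [-0.016 -0.002  0.023] w 0.0526
shift cm [ 0.17 -0.23 -0.02] turn None
327 236
327 248 337 197
0.091 [326.3 254.3]
0.036 [324.4 269.3]
0.1278392867598599 [327.7 243.6]
0.1598392867598599 [328.9 233.8]
```

View pics/c2.png

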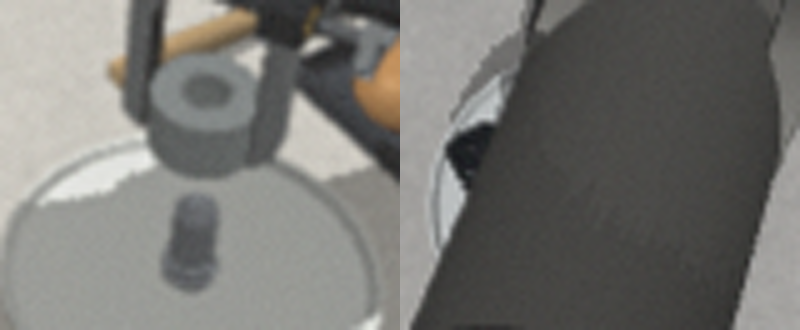

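The side view shows the nut held level, with its bore at about (328,233). The stud is below and slightly left of it, as the 2.8 mm offset predicts. I'll correct that and descend.

Emit:
drive_tool(deltas=[0.17, -0.23, 1.5, 0, 0, 0, 0.17, -0.23, 3, 0, 0, 0, 0.17, -0.23, 3, 0, 0, 0, 0.17, -0.23, 3, 0, 0, 0])

```text
time_s: 7.82
eef_pos: [0.5405, -0.1588, 0.1196]
tool_rot: [[-0.864, -0.503, -0.002], [-0.503, 0.864, -0.0], [0.001, 0.001, -1.0]]
wrist_force: [0.6, -0.4, -1.4]
gripper_width: 0.0525
```

```bash
python3 - <<'E'
from h import *
plan((.5408,-.159,.1))
a=get_image("side")
P=np.array(get_obs()["eef_pos"])
print("pred nut top hole",proj("side",P+[0,0,.010]))
cv2.imwrite("pics/c3.png",cv2.resize(a[205:285,285:365],None,fx=7,fy=7,interpolation=cv2.INTER_CUBIC))
E
```

```text
t 7.82 p [ 0.5405 -0.1588  0.1196] psi -149.78 tilt 0.09 J [-11.2  22.7  26.2 113.1 -13.4  47.2 142.6] F [ 0.6 -0.4 -1.4] M [ 0.078  0.033 -0.013] w 0.0525
shift cm [-0.02 -0.03  1.96] turn None
pred nut top hole [327.78767945 242.84449772]
```

View pics/c3.png

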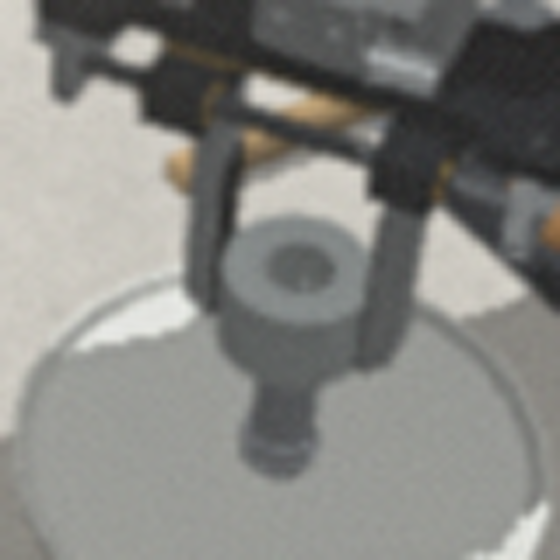

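The nut sits centred above the stud to within about 1 mm. Lowering it gently.

Emit:
drive_tool(deltas=[0, 0, 0.6, 0, 0, 0, 0, 0, 1.2, 0, 0, 0, 0, 0, 1.8, 0, 0, 0, 0, 0, 2.4, 0, 0, 0, 0, 0, 2.4, 0, 0, 0, 0, 0, 2.4, 0, 0, 0])

```text
time_s: 8.37
eef_pos: [0.5405, -0.1593, 0.0954]
tool_rot: [[-0.864, -0.504, -0.001], [-0.504, 0.864, -0.0], [0.001, 0.0, -1.0]]
wrist_force: [0.0, -0.3, -1.6]
gripper_width: 0.0525
```

```bash
python3 - <<'E'
from h import *
plan((.5408,-.159,.08))
E
```

```text
t 8.37 p [ 0.5405 -0.1593  0.0954] psi -149.76 tilt 0.06 J [-10.3  24.6  25.3 114.  -14.7  44.5 143.8] F [ 0.  -0.3 -1.6] M [-0.188  0.112 -0.035] w 0.0525
shift cm [-0.04  0.01  1.54] turn None
```

Emit:
drive_tool(deltas=[0, 0, 0.5, 0, 0, 0, 0, 0, 1.0, 0, 0, 0, 0, 0, 1.5, 0, 0, 0, 0, 0, 1.5, 0, 0, 0, 0, 0, 1.5, 0, 0, 0])

```text
time_s: 8.78
eef_pos: [0.5407, -0.1593, 0.0805]
tool_rot: [[-0.864, -0.504, -0.0], [-0.504, 0.864, -0.0], [0.0, -0.0, -1.0]]
wrist_force: [0.3, -1.2, -0.6]
gripper_width: 0.0526
```

```bash
python3 - <<'E'
from h import *
plan((.5408,-.159,.073))
E
```

```text
t 8.78 p [ 0.5407 -0.1593  0.0805] psi -149.75 tilt 0.03 J [ -9.7  25.9  24.7 114.5 -15.6  42.8 144.5] F [ 0.3 -1.2 -0.6] M [-0.422  0.061 -0.048] w 0.0526
shift cm [-0.02  0.02  0.75] turn None
```

Emit:
drive_tool(deltas=[0, 0, 0.3, 0, 0, 0, 0, 0, 0.6, 0, 0, 0, 0, 0, 0.8, 0, 0, 0, 0, 0, 0.8, 0, 0, 0])

```text
time_s: 9.12
eef_pos: [0.5403, -0.16, 0.0726]
tool_rot: [[-0.864, -0.503, -0.001], [-0.503, 0.864, -0.001], [0.001, -0.0, -1.0]]
wrist_force: [-2.6, -7.0, -2.4]
gripper_width: 0.0524
```

Emit:
drive_tool(deltas=[0, 0, 0.1, 0, 0, 0, 0, 0, 0.2, 0, 0, 0, 0, 0, 0.2, 0, 0, 0])

```text
time_s: 9.37
eef_pos: [0.5404, -0.16, 0.0709]
tool_rot: [[-0.864, -0.503, -0.0], [-0.503, 0.864, -0.001], [0.001, -0.0, -1.0]]
wrist_force: [-3.1, -7.2, 1.9]
gripper_width: 0.0525
```

Emit:
drive_tool(deltas=[0, 0, 0.1, 0, 0, 0, 0, 0, 0.2, 0, 0, 0, 0, 0, 0.2, 0, 0, 0])

```text
time_s: 9.62
eef_pos: [0.5403, -0.16, 0.0688]
tool_rot: [[-0.864, -0.503, -0.001], [-0.503, 0.864, -0.001], [0.001, -0.0, -1.0]]
wrist_force: [-3.5, -5.1, 1.7]
gripper_width: 0.0522
```

Emit:
drive_tool(deltas=[0.07, -0.05, 0, 0, 0, 0, 0.07, -0.05, 0.1, 0, 0, 0, 0.07, -0.05, 0.2, 0, 0, 0, 0.07, -0.05, 0.2, 0, 0, 0])

```text
time_s: 9.95
eef_pos: [0.5405, -0.1605, 0.0671]
tool_rot: [[-0.864, -0.504, 0.0], [-0.504, 0.864, -0.0], [-0.0, -0.001, -1.0]]
wrist_force: [-2.6, -4.1, 3.7]
gripper_width: 0.0523
```

Emit:
drive_tool(deltas=[0, 0, 0.1, 0, 0, 0, 0, 0, 0.2, 0, 0, 0, 0, 0, 0.2, 0, 0, 0])

```text
time_s: 10.2
eef_pos: [0.5409, -0.1604, 0.0653]
tool_rot: [[-0.864, -0.503, 0.001], [-0.503, 0.864, -0.0], [-0.001, -0.001, -1.0]]
wrist_force: [-1.5, -3.6, 3.5]
gripper_width: 0.0525
```

Emit:
drive_tool(deltas=[0.03, -0.02, 0.1, 0, 0, 0, 0.03, -0.02, 0.1, 0, 0, 0, 0.03, -0.02, 0.1, 0, 0, 0])

```text
time_s: 10.45
eef_pos: [0.5409, -0.1601, 0.064]
tool_rot: [[-0.864, -0.504, 0.001], [-0.504, 0.864, -0.0], [-0.001, -0.001, -1.0]]
wrist_force: [2.1, -0.8, 2.1]
gripper_width: 0.0524
```

Emit:
drive_tool(deltas=[0, 0, 0.1, 0, 0, 0, 0, 0, 0.1, 0, 0, 0, 0, 0, 0.1, 0, 0, 0])

```text
time_s: 10.7
eef_pos: [0.5408, -0.16, 0.0629]
tool_rot: [[-0.864, -0.504, 0.001], [-0.504, 0.864, 0.0], [-0.001, -0.0, -1.0]]
wrist_force: [3.9, 0.8, 1.0]
gripper_width: 0.0524
```

```bash
python3 - <<'E'
from h import *
plan(None)
a=get_image("side")
P=np.array(get_obs()["eef_pos"])
for z in(.04,.044,.048,.052,.056): print(z,"pred hole if underside there",proj("side",np.array([P[0],P[1],z+.032])))
cv2.imwrite("pics/c4.png",cv2.resize(a[215:285,290:360],None,fx=8,fy=8,interpolation=cv2.INTER_CUBIC))
E
```

```text
t 10.7 p [ 0.5408 -0.16    0.0629] psi -149.72 tilt 0.04 J [ -8.9  27.4  23.8 115.  -16.6  40.8 145.5] F [3.9 0.8 1. ] M [ 0.094 -0.876  0.032] w 0.0524
0.04 pred hole if underside there [325.88122288 259.85789938]
0.044 pred hole if underside there [326.02042149 258.75085685]
0.048 pred hole if underside there [326.16036886 257.63785945]
0.052 pred hole if underside there [326.30107105 256.51885899]
0.056 pred hole if underside there [326.44253418 255.39380677]
```

View pics/c4.png

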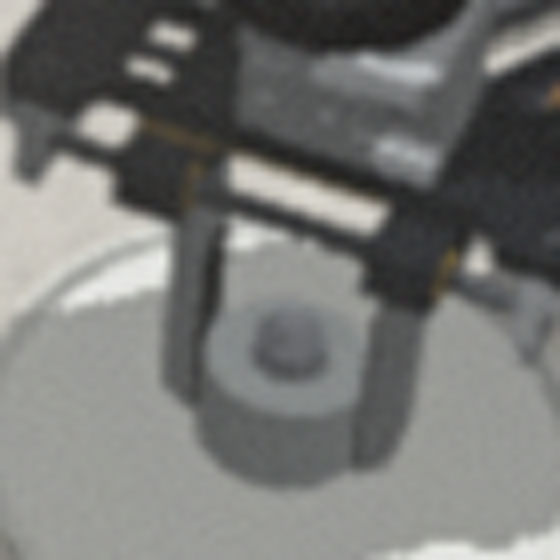

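The nut is over the stud and level, with its underside at about 41–42 mm. I'll lower 1 mm more to feel for the thread.

Emit:
drive_tool(deltas=[-0.05, 0, 0.1, 0, 0, 0, -0.05, 0, 0.1, 0, 0, 0, -0.05, 0, 0.1, 0, 0, 0])

```text
time_s: 11.0
eef_pos: [0.5408, -0.16, 0.0619]
tool_rot: [[-0.864, -0.504, -0.0], [-0.504, 0.864, -0.0], [0.0, -0.0, -1.0]]
wrist_force: [1.7, -1.0, 3.7]
gripper_width: 0.0524
```

```bash
python3 - <<'E'
from h import *
plan(None)
E
```

```text
t 11.0 p [ 0.5408 -0.16    0.0619] psi -149.74 tilt 0.01 J [ -8.9  27.5  23.8 115.  -16.6  40.7 145.5] F [ 1.7 -1.   3.7] M [-0.053 -0.501 -0.013] w 0.0524
```

Emit:
drive_tool(deltas=[0, 0, 0.014, 0, 0, 0.1, 0, 0, 0.029, 0, 0, 0.2, 0, 0, 0.043, 0, 0, 0.3, 0, 0, 0.057, 0, 0, 0.4, 0, 0, 0.072, 0, 0, 0.5, 0, 0, 0.086, 0, 0, 0.6, 0, 0, 0.1, 0, 0, 0.7, 0, 0, 0.115, 0, 0, 0.8, 0, 0, 0.129, 0, 0, 0.9, 0, 0, 0.143, 0, 0, 1.0])

```text
time_s: 11.83
eef_pos: [0.5411, -0.1604, 0.0606]
tool_rot: [[-0.888, 0.459, 0.001], [0.459, 0.888, -0.001], [-0.001, -0.0, -1.0]]
wrist_force: [2.8, -3.4, 1.1]
gripper_width: 0.0523
```

```bash
python3 - <<'E'
from h import *
plan(None)
E
```

```text
t 11.83 p [ 0.5411 -0.1604  0.0606] psi 152.68 tilt 0.06 J [-20.   31.3  38.8 115.7 -28.7  42.7  99.1] F [ 2.8 -3.4  1.1] M [-0.955 -0.699  0.146] w 0.0523
```

Emit:
drive_tool(deltas=[0, 0, 0, 0, 0, 0, 0, 0, 0, 0, 0, 0])

```text
time_s: 12.0
eef_pos: [0.5408, -0.1606, 0.0605]
tool_rot: [[-0.89, 0.455, 0.0], [0.455, 0.89, -0.001], [-0.001, -0.001, -1.0]]
wrist_force: [1.1, -5.6, 2.1]
gripper_width: 0.0524
```

```bash
python3 - <<'E'
from h import *
plan(None)
a=get_image("side")
plan(None)
P=np.array(get_obs()["eef_pos"])
for z in(.036,.040,.044): print(z,"pred hole if underside there",proj("side",np.array([P[0],P[1],z+.032])))
cv2.imwrite("pics/c5.png",cv2.resize(a[240:290,295:355],None,fx=12,fy=12,interpolation=cv2.INTER_CUBIC))
E
```

```text
t 12.0 p [ 0.5408 -0.1606  0.0605] psi 152.93 tilt 0.08 J [-19.9  31.3  38.8 115.7 -28.6  42.7  99.3] F [ 1.1 -5.6  2.1] M [-1.261 -0.504 -0.021] w 0.0524
t 12.05 p [ 0.5408 -0.1606  0.0605] psi 152.96 tilt 0.07 J [-19.9  31.3  38.8 115.7 -28.6  42.7  99.4] F [ 2.3 -4.4  1.8] M [-1.255 -0.561 -0.017] w 0.0528
0.036 pred hole if underside there [325.93234443 261.11899574]
0.04 pred hole if underside there [326.0713632  260.01784655]
0.044 pred hole if underside there [326.21112806 258.9107877 ]
```

View pics/c5.png

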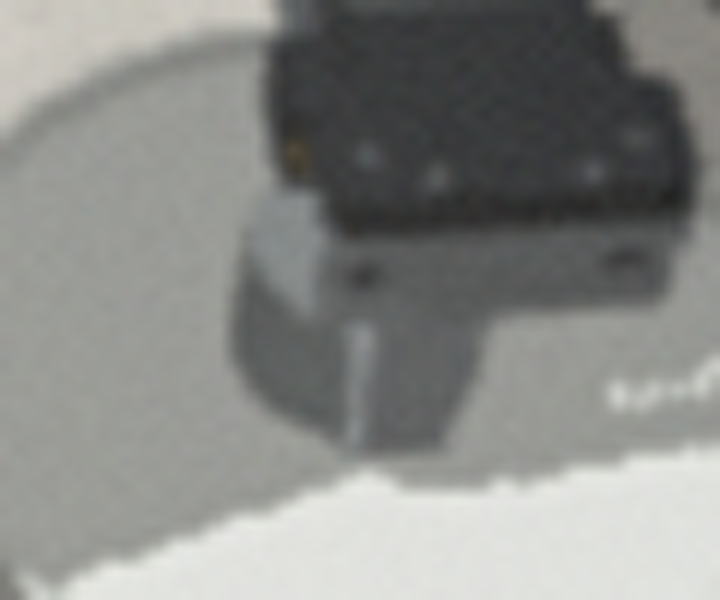

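Emit:
drive_tool(deltas=[-0.04, -0.035, 0.014, 0, 0, 0.1, -0.04, -0.035, 0.029, 0, 0, 0.2, -0.04, -0.035, 0.043, 0, 0, 0.3, -0.04, -0.035, 0.057, 0, 0, 0.4, -0.04, -0.035, 0.072, 0, 0, 0.5, -0.04, -0.035, 0.086, 0, 0, 0.6, -0.04, -0.035, 0.1, 0, 0, 0.7, -0.04, -0.035, 0.115, 0, 0, 0.8, -0.04, -0.035, 0.129, 0, 0, 0.9, -0.04, -0.035, 0.129, 0, 0, 0.9])

```text
time_s: 12.88
eef_pos: [0.5404, -0.1611, 0.0589]
tool_rot: [[-0.191, 0.982, -0.001], [0.982, 0.191, -0.001], [-0.001, -0.001, -1.0]]
wrist_force: [-1.1, -3.9, 3.7]
gripper_width: 0.0524
```

```bash
python3 - <<'E'
from h import *
plan(None)
E
```

```text
t 12.88 p [ 0.5404 -0.1611  0.0589] psi 101.02 tilt 0.1 J [-28.5  37.1  52.  116.1 -40.6  46.8  58.5] F [-1.1 -3.9  3.7] M [-1.176  0.416  0.006] w 0.0524
```

Emit:
drive_tool(deltas=[0, -0.02, 0.014, 0, 0, 0.1, 0, -0.02, 0.029, 0, 0, 0.2, 0, -0.02, 0.043, 0, 0, 0.3, 0, -0.02, 0.057, 0, 0, 0.4, 0, -0.02, 0.07, 0, 0, 0.5, 0, -0.02, 0.08, 0, 0, 0.6, 0, -0.02, 0.08, 0, 0, 0.6])

```text
time_s: 13.47
eef_pos: [0.54, -0.161, 0.058]
tool_rot: [[0.396, 0.918, -0.002], [0.918, -0.396, -0.001], [-0.002, -0.001, -1.0]]
wrist_force: [-3.1, -1.8, 5.5]
gripper_width: 0.0528
```

```bash
python3 - <<'E'
from h import *
plan(None)
E
```

```text
t 13.47 p [ 0.54  -0.161  0.058] psi 66.64 tilt 0.11 J [-33.   42.3  60.  116.4 -48.5  51.   31.2] F [-3.1 -1.8  5.5] M [-0.766  0.748  0.004] w 0.0528
```

Turned 2.4 rad so far with no resisting torque. I'll release, rise slightly and turn back for another stroke.

Emit:
drive_tool(deltas=[0, 0, 0, 0, 0, 0, 0, 0, 0, 0, 0, 0, 0, 0, -0.4, 0, 0, 0, 0, 0, -0.5, 0, 0, -0.12, 0, 0, -0.5, 0, 0, -0.24, 0, 0, -0.5, 0, 0, -0.36, 0, 0, -0.5, 0, 0, -0.48, 0, 0, -0.5, 0, 0, -0.6, 0, 0, -0.5, 0, 0, -0.72, 0, 0, -0.5, 0, 0, -0.84], claw=0.68)

```text
time_s: 14.3
eef_pos: [0.5409, -0.1602, 0.0638]
tool_rot: [[-0.432, 0.902, 0.0], [0.902, 0.432, 0.0], [0.0, 0.001, -1.0]]
wrist_force: [0.1, -0.3, 0.0]
gripper_width: 0.0639
```

Emit:
drive_tool(deltas=[0, 0, 0, 0, 0, -0.12, 0, 0, 0, 0, 0, -0.24, 0, 0, 0, 0, 0, -0.36, 0, 0, 0, 0, 0, -0.48, 0, 0, 0, 0, 0, -0.6, 0, 0, 0, 0, 0, -0.72, 0, 0, 0, 0, 0, -0.84, 0, 0, 0, 0, 0, -0.96, 0, 0, 0, 0, 0, -1.08, 0, 0, 0, 0, 0, -1.2])

```text
time_s: 15.13
eef_pos: [0.5409, -0.1604, 0.0638]
tool_rot: [[-0.997, -0.075, 0.001], [-0.075, 0.997, 0.0], [-0.001, 0.0, -1.0]]
wrist_force: [-0.1, 0.0, 0.6]
gripper_width: 0.064
```

Emit:
drive_tool(deltas=[0, 0, 0, 0, 0, -0.12, 0, 0, 0, 0, 0, -0.24, 0, 0, 0, 0, 0, -0.36, 0, 0, 0, 0, 0, -0.46, 0, 0, 0, 0, 0, -0.46, 0, 0, 0, 0, 0, -0.46])

```text
time_s: 15.63
eef_pos: [0.5408, -0.1606, 0.0637]
tool_rot: [[-0.865, -0.501, 0.0], [-0.501, 0.865, 0.0], [-0.001, 0.0, -1.0]]
wrist_force: [0.2, 0.4, -0.8]
gripper_width: 0.064
```

```bash
python3 - <<'E'
from h import *
plan((.540,-.161,.062))
a=get_image("side")
for z in(.036,.040,.044): print(z,proj("side",np.array([.54,-.161,z+.032])),"bottom front",proj("side",np.array([.54-.41/.754*.026,-.161-.633/.754*.026,z])))
cv2.imwrite("pics/c6.png",cv2.resize(a[235:285,295:355],None,fx=12,fy=12,interpolation=cv2.INTER_CUBIC))
E
```

```text
t 15.63 p [ 0.5408 -0.1606  0.0637] psi -149.91 tilt 0.03 J [ -8.9  27.4  24.  115.  -16.6  40.9 145.4] F [ 0.2  0.4 -0.8] M [0.031 0.003 0.02 ] w 0.064
shift cm [0.09 0.   0.17] turn None
0.036 [325.74892352 261.34843681] bottom front [325.50784689 278.00457304]
0.04 [325.88753275 260.24725543] bottom front [325.64561541 276.94948803]
0.044 [326.02688631 259.14016073] bottom front [325.7841227  275.88874528]
```

View pics/c6.png

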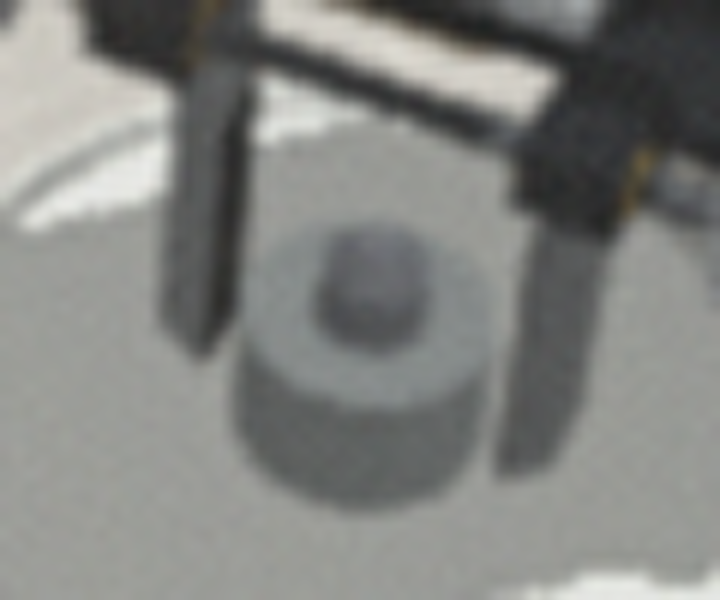

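The nut is level on the stud, with its underside at about 39 mm and the top ellipse centre at (325.3,260.6). That leaves roughly 0.65 turn to go, so I'll regrip and turn.

Emit:
drive_tool(deltas=[0.08, 0.0, 0, 0, 0, 0, 0.08, 0.0, 0, 0, 0, 0, 0.08, 0.0, 0, 0, 0, 0, 0.08, 0.0, 0, 0, 0, 0, 0.08, 0.0, 0, 0, 0, 0], claw=0.5)

```text
time_s: 16.1
eef_pos: [0.5401, -0.1607, 0.0634]
tool_rot: [[-0.864, -0.504, -0.0], [-0.504, 0.864, -0.0], [0.0, -0.0, -1.0]]
wrist_force: [-0.6, 0.2, 2.2]
gripper_width: 0.0519
```

Emit:
drive_tool(deltas=[0, 0, 0.014, 0, 0, 0.1, 0, 0, 0.029, 0, 0, 0.2, 0, 0, 0.043, 0, 0, 0.3, 0, 0, 0.057, 0, 0, 0.4, 0, 0, 0.072, 0, 0, 0.5, 0, 0, 0.086, 0, 0, 0.6, 0, 0, 0.1, 0, 0, 0.7, 0, 0, 0.115, 0, 0, 0.8, 0, 0, 0.129, 0, 0, 0.9, 0, 0, 0.129, 0, 0, 0.9])

```text
time_s: 16.93
eef_pos: [0.5403, -0.1605, 0.0622]
tool_rot: [[-0.929, 0.37, -0.0], [0.37, 0.929, 0.0], [0.0, 0.0, -1.0]]
wrist_force: [-1.5, 0.9, 7.5]
gripper_width: 0.052
```

```bash
python3 - <<'E'
from h import *
plan(None)
E
```

```text
t 16.93 p [ 0.5403 -0.1605  0.0622] psi 158.3 tilt 0.0 J [-19.   30.7  37.5 115.6 -27.3  42.6 103.6] F [-1.5  0.9  7.5] M [ 0.448  0.336 -0.053] w 0.052
```

Emit:
drive_tool(deltas=[0, 0, 0, 0, 0, 0.1, 0, 0, 0, 0, 0, 0.2, 0, 0, 0.01, 0, 0, 0.3, 0, 0, 0.02, 0, 0, 0.4, 0, 0, 0.03, 0, 0, 0.5, 0, 0, 0.045, 0, 0, 0.6, 0, 0, 0.06, 0, 0, 0.7, 0, 0, 0.075, 0, 0, 0.8, 0, 0, 0.075, 0, 0, 0.8])

```text
time_s: 17.68
eef_pos: [0.5406, -0.1605, 0.0616]
tool_rot: [[-0.382, 0.924, 0.0], [0.924, 0.382, 0.0], [-0.0, 0.0, -1.0]]
wrist_force: [-1.8, 3.2, 9.9]
gripper_width: 0.0522
```

```bash
python3 - <<'E'
from h import *
plan(None)
E
```

```text
t 17.68 p [ 0.5406 -0.1605  0.0616] psi 112.48 tilt 0.02 J [-26.9  35.4  49.3 116.  -37.8  45.8  67.4] F [-1.8  3.2  9.9] M [ 0.714  0.136 -0.086] w 0.0522
```

Emit:
drive_tool(deltas=[0.01, 0.02, -0.05, 0, 0, 0, 0.01, 0.02, -0.1, 0, 0, 0, 0.01, 0.02, -0.1, 0, 0, 0])

```text
time_s: 17.93
eef_pos: [0.5405, -0.1605, 0.0625]
tool_rot: [[-0.389, 0.921, 0.0], [0.921, 0.389, 0.0], [-0.0, 0.0, -1.0]]
wrist_force: [0.1, 1.4, 4.2]
gripper_width: 0.052
```

```bash
python3 - <<'E'
from h import *
plan(None)
E
```

```text
t 17.93 p [ 0.5405 -0.1605  0.0625] psi 112.87 tilt 0.02 J [-26.9  35.3  49.3 116.  -37.6  45.9  67.6] F [0.1 1.4 4.2] M [ 0.325 -0.079 -0.072] w 0.052
```

The stiffness, about 6 N/mm, matches the plate's spring, so the nut appears to be at the plate. I'll keep turning without pushing down and watch the moment.

Emit:
drive_tool(deltas=[0, 0, 0, 0, 0, 0.08, 0, 0, 0, 0, 0, 0.16, 0, 0, 0, 0, 0, 0.24, 0, 0, 0, 0, 0, 0.32, 0, 0, 0, 0, 0, 0.4, 0, 0, 0, 0, 0, 0.4])

```text
time_s: 18.43
eef_pos: [0.5406, -0.1605, 0.0623]
tool_rot: [[0.005, 1.0, 0.0], [1.0, -0.005, -0.0], [-0.0, 0.0, -1.0]]
wrist_force: [-0.0, 1.0, 4.5]
gripper_width: 0.052
```

```bash
python3 - <<'E'
from h import *
plan(None)
E
```

```text
t 18.43 p [ 0.5406 -0.1605  0.0623] psi 89.72 tilt 0.02 J [-30.4  38.4  55.  116.1 -42.9  48.3  49.3] F [-0.   1.   4.5] M [ 0.336 -0.179 -0.01 ] w 0.052
```

Emit:
drive_tool(deltas=[0, 0, 0, 0, 0, 0.08, 0, 0, 0, 0, 0, 0.16, 0, 0, 0, 0, 0, 0.24, 0, 0, 0, 0, 0, 0.32, 0, 0, 0, 0, 0, 0.32])

```text
time_s: 18.85
eef_pos: [0.5405, -0.1607, 0.0623]
tool_rot: [[0.317, 0.948, 0.0], [0.948, -0.317, -0.001], [-0.001, 0.0, -1.0]]
wrist_force: [0.5, 1.4, 4.9]
gripper_width: 0.0519
```

```bash
python3 - <<'E'
from h import *
plan(None)
E
```

```text
t 18.85 p [ 0.5405 -0.1607  0.0623] psi 71.53 tilt 0.03 J [-32.7  41.2  59.3 116.2 -47.1  50.6  34.8] F [0.5 1.4 4.9] M [ 0.251 -0.227 -0.035] w 0.0519
```

Emit:
drive_tool(deltas=[0, 0, 0, 0, 0, 0, 0, 0, 0, 0, 0, 0, 0, 0, 0, 0, 0, -0.08, 0, 0, 0, 0, 0, -0.2, 0, 0, 0, 0, 0, -0.32, 0, 0, 0, 0, 0, -0.44, 0, 0, 0, 0, 0, -0.56, 0, 0, 0, 0, 0, -0.68, 0, 0, 0, 0, 0, -0.8, 0, 0, 0, 0, 0, -0.92], claw=0.68)

```text
time_s: 19.68
eef_pos: [0.5401, -0.1607, 0.0624]
tool_rot: [[-0.571, 0.821, 0.0], [0.821, 0.571, 0.0], [-0.0, 0.0, -1.0]]
wrist_force: [-0.7, -0.4, -0.3]
gripper_width: 0.0638
```

Emit:
drive_tool(deltas=[0, 0, 0, 0, 0, -0.12, 0, 0, 0, 0, 0, -0.24, 0, 0, 0, 0, 0, -0.36, 0, 0, 0, 0, 0, -0.48, 0, 0, 0, 0, 0, -0.6, 0, 0, 0, 0, 0, -0.72, 0, 0, 0, 0, 0, -0.84, 0, 0, 0, 0, 0, -0.96, 0, 0, 0, 0, 0, -1.08, 0, 0, 0, 0, 0, -1.2])

```text
time_s: 20.52
eef_pos: [0.5401, -0.1608, 0.0625]
tool_rot: [[-0.972, -0.235, 0.0], [-0.235, 0.972, -0.0], [-0.0, -0.0, -1.0]]
wrist_force: [0.1, 0.3, -0.2]
gripper_width: 0.0644
```

Emit:
drive_tool(deltas=[0, 0, 0, 0, 0, -0.12, 0, 0, 0, 0, 0, -0.24, 0, 0, 0, 0, 0, -0.3, 0, 0, 0, 0, 0, -0.3, 0, 0, 0, 0, 0, -0.3])

```text
time_s: 20.93
eef_pos: [0.5401, -0.1609, 0.0625]
tool_rot: [[-0.864, -0.503, 0.0], [-0.503, 0.864, 0.0], [-0.0, -0.0, -1.0]]
wrist_force: [0.3, 0.4, 0.3]
gripper_width: 0.0637
```

```bash
python3 - <<'E'
from h import *
plan((.5403,-.1607,.062))
a=get_image("side")
cv2.imwrite("pics/c7.png",cv2.resize(a[235:285,295:355],None,fx=12,fy=12,interpolation=cv2.INTER_CUBIC))
E
```

```text
t 20.93 p [ 0.5401 -0.1609  0.0625] psi -149.79 tilt 0.02 J [ -8.8  27.4  23.8 115.1 -16.6  40.7 145.5] F [0.3 0.4 0.3] M [ 0.065 -0.041 -0.053] w 0.0637
shift cm [-0.03  0.01  0.05] turn None
```

View pics/c7.png

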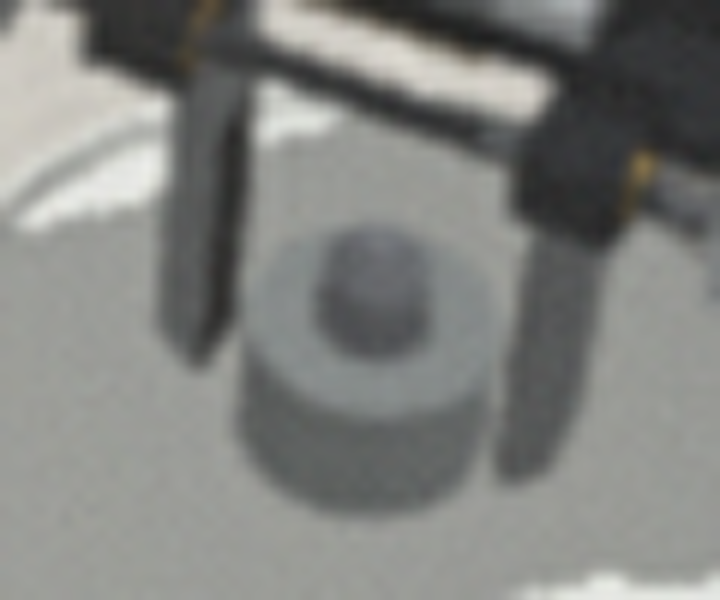

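The nut has dropped about 2 mm since the last look and is practically on the plate. Regripping for the last stroke.

Emit:
drive_tool(deltas=[-0.03, 0, 0, 0, 0, 0, -0.03, 0, 0, 0, 0, 0, -0.03, 0, 0, 0, 0, 0, -0.03, 0, 0, 0, 0, 0, -0.03, 0, 0, 0, 0, 0], claw=0.5)

```text
time_s: 21.4
eef_pos: [0.5406, -0.1604, 0.0623]
tool_rot: [[-0.864, -0.504, -0.0], [-0.504, 0.864, -0.0], [0.0, -0.0, -1.0]]
wrist_force: [0.8, -0.1, -0.3]
gripper_width: 0.052
```

Emit:
drive_tool(deltas=[0, 0, 0, 0, 0, 0.08, 0, 0, 0.01, 0, 0, 0.16, 0, 0, 0.01, 0, 0, 0.24, 0, 0, 0.02, 0, 0, 0.32, 0, 0, 0.02, 0, 0, 0.4, 0, 0, 0.03, 0, 0, 0.48, 0, 0, 0.03, 0, 0, 0.56, 0, 0, 0.03, 0, 0, 0.64])

```text
time_s: 22.07
eef_pos: [0.5406, -0.1604, 0.062]
tool_rot: [[-0.993, 0.115, 0.0], [0.115, 0.993, -0.0], [-0.0, -0.0, -1.0]]
wrist_force: [0.5, -0.4, -1.6]
gripper_width: 0.0521
```

```bash
python3 - <<'E'
from h import *
plan(None)
E
```

```text
t 22.07 p [ 0.5406 -0.1604  0.062 ] psi 173.38 tilt 0.01 J [-16.1  29.5  33.5 115.4 -24.   41.8 115.6] F [ 0.5 -0.4 -1.6] M [-0.043 -0.183  0.109] w 0.0521
```

```bash
python3 - <<'E'
from h import *
m=[]
for i in range(6):
    get_image("side");o=get_obs();m.append([*o["wrist_force"],o["moment"][2]])
print(np.round(m,3));plan(None)
E
```

```text
[[ 0.789 -0.565 -0.705 -0.15 ]
 [ 0.309  0.686  0.703 -0.131]
 [-0.167  0.583 -0.872 -0.087]
 [ 1.167  0.289 -0.902 -0.131]
 [ 1.526  0.226 -1.473 -0.091]
 [ 1.455  0.506 -2.233 -0.092]]
t 22.37 p [ 0.5405 -0.1604  0.062 ] psi 173.73 tilt 0.01 J [-16.   29.5  33.4 115.4 -24.   41.8 115.9] F [ 1.5  0.5 -2.2] M [ 0.201 -0.283 -0.092] w 0.0519
```

Emit:
drive_tool(deltas=[0, 0, 0.005, 0, 0, 0.04, 0, 0, 0.01, 0, 0, 0.08, 0, 0, 0.015, 0, 0, 0.12, 0, 0, 0.02, 0, 0, 0.16, 0, 0, 0.025, 0, 0, 0.2])

```text
time_s: 22.78
eef_pos: [0.5405, -0.1605, 0.0618]
tool_rot: [[-0.952, 0.307, 0.0], [0.307, 0.952, 0.0], [-0.0, 0.0, -1.0]]
wrist_force: [0.5, 1.1, -1.6]
gripper_width: 0.052
```

```bash
cat > m.py <<'E'
from h import *
plan(None)
m=[]
for i in range(6):
    get_image("side");o=get_obs();m.append([*o["wrist_force"],o["moment"][2]])
m=np.array(m);print("static",m.mean(0).round(3),"Mz",m[:,3].round(3));plan(None)
E
python3 m.py
```

```text
t 22.78 p [ 0.5405 -0.1605  0.0618] psi 162.13 tilt 0.01 J [-18.2  30.4  36.4 115.6 -26.5  42.3 106.6] F [ 0.5  1.1 -1.6] M [ 0.041 -0.229  0.207] w 0.052
static [ 1.046  0.355 -1.017 -0.111] Mz [-0.093 -0.155 -0.119 -0.122 -0.112 -0.063]
t 23.08 p [ 0.5405 -0.1605  0.0618] psi 162.22 tilt 0.01 J [-18.2  30.4  36.4 115.6 -26.5  42.3 106.7] F [ 1.9  0.6 -1.4] M [ 0.135 -0.263 -0.063] w 0.0521
```

Emit:
drive_tool(deltas=[0, 0, 0, 0, 0, 0.015, 0, 0, 0, 0, 0, 0.03, 0, 0, 0, 0, 0, 0.045, 0, 0, 0, 0, 0, 0.06])

```text
time_s: 23.42
eef_pos: [0.5406, -0.1605, 0.0618]
tool_rot: [[-0.931, 0.365, 0.0], [0.365, 0.931, -0.0], [-0.0, -0.0, -1.0]]
wrist_force: [1.2, 0.4, -1.6]
gripper_width: 0.0517
```

```bash
python3 m.py
```

```text
t 23.42 p [ 0.5406 -0.1605  0.0618] psi 158.62 tilt 0.01 J [-18.9  30.7  37.3 115.6 -27.2  42.5 103.8] F [ 1.2  0.4 -1.6] M [ 0.02  -0.291  0.18 ] w 0.0517
static [ 1.82   0.542 -1.938 -0.018] Mz [ 0.139  0.019 -0.062 -0.078 -0.014 -0.11 ]
t 23.72 p [ 0.5405 -0.1606  0.0618] psi 158.7 tilt 0.01 J [-18.9  30.7  37.3 115.6 -27.2  42.5 103.9] F [ 2.1  0.4 -2.5] M [ 0.089 -0.432 -0.11 ] w 0.0521
```

The slow-turn torque reads about 0.18 N m, so the nut is clamped near the upper side of the band. I'll back off slightly and use the reverse torque to cancel the sensor bias.

Emit:
drive_tool(deltas=[0, 0, 0, 0, 0, -0.02, 0, 0, 0, 0, 0, -0.04, 0, 0, 0, 0, 0, -0.06, 0, 0, 0, 0, 0, -0.08, 0, 0, 0, 0, 0, -0.1, 0, 0, 0, 0, 0, -0.12])

```text
time_s: 24.22
eef_pos: [0.5404, -0.1607, 0.0618]
tool_rot: [[-0.969, 0.247, -0.0], [0.247, 0.969, -0.0], [0.0, -0.0, -1.0]]
wrist_force: [-0.3, -0.3, -1.8]
gripper_width: 0.0515
```

```bash
python3 -c "
from h import *
plan(None)"
```

```text
t 24.22 p [ 0.5404 -0.1607  0.0618] psi 165.68 tilt 0.01 J [-17.5  30.1  35.5 115.5 -25.7  42.2 109.4] F [-0.3 -0.3 -1.8] M [-0.228 -0.073 -0.142] w 0.0515
```

Emit:
drive_tool(deltas=[0, 0, 0, 0, 0, -0.02, 0, 0, 0, 0, 0, -0.04, 0, 0, 0, 0, 0, -0.06])

```text
time_s: 24.47
eef_pos: [0.5405, -0.1606, 0.0618]
tool_rot: [[-0.982, 0.189, -0.0], [0.189, 0.982, -0.0], [0.0, -0.0, -1.0]]
wrist_force: [-0.2, -0.7, 0.4]
gripper_width: 0.052
```

```bash
python3 m.py
```

```text
t 24.47 p [ 0.5405 -0.1606  0.0618] psi 169.12 tilt 0.0 J [-16.9  29.9  34.6 115.5 -25.   42.  112.2] F [-0.2 -0.7  0.4] M [-0.184  0.056 -0.089] w 0.052
static [-0.395 -1.444  1.009  0.091] Mz [-0.015  0.078  0.135  0.071  0.126  0.153]
t 24.77 p [ 0.5405 -0.1606  0.0618] psi 169.0 tilt 0.01 J [-16.9  29.9  34.6 115.5 -25.   42.  112.1] F [ 0.2 -2.   2. ] M [-0.338  0.171  0.153] w 0.052
```

Emit:
drive_tool(deltas=[0, 0, 0, 0, 0, -0.02, 0, 0, 0, 0, 0, -0.04, 0, 0, 0, 0, 0, -0.06])

```text
time_s: 25.02
eef_pos: [0.5406, -0.1604, 0.0618]
tool_rot: [[-0.992, 0.129, 0.0], [0.129, 0.992, -0.0], [-0.0, -0.0, -1.0]]
wrist_force: [-1.1, -0.7, 2.7]
gripper_width: 0.0521
```

```bash
python3 m.py
```

```text
t 25.02 p [ 0.5406 -0.1604  0.0618] psi 172.57 tilt 0.0 J [-16.2  29.6  33.7 115.4 -24.2  41.8 114.9] F [-1.1 -0.7  2.7] M [-0.193  0.061 -0.107] w 0.0521
static [-0.556 -0.495  1.727  0.101] Mz [-0.048  0.137  0.115  0.099  0.173  0.128]
t 25.32 p [ 0.5406 -0.1605  0.0618] psi 172.44 tilt 0.01 J [-16.2  29.6  33.7 115.4 -24.3  41.8 114.8] F [-1.1  0.3  2. ] M [-0.08   0.014  0.128] w 0.0522
```

Forward torque was 0.18 N m at the maximum and 0.11 at this angle. Reverse torque is about 0.10–0.11, and together these put the clamp at roughly 12–15 N. Releasing and retreating straight up.

Emit:
drive_tool(deltas=[0, 0, 0, 0, 0, 0, 0, 0, 0, 0, 0, 0, 0, 0, 0, 0, 0, 0, 0, 0, -1, 0, 0, 0, 0, 0, -3, 0, 0, 0, 0, 0, -6, 0, 0, 0, 0, 0, -10, 0, 0, 0, 0, 0, -14, 0, 0, 0, 0, 0, -14, 0, 0, 0], claw=0.75)

```text
time_s: 26.07
eef_pos: [0.5431, -0.1621, 0.209]
tool_rot: [[-0.991, 0.133, 0.008], [0.133, 0.991, -0.001], [-0.008, 0.001, -1.0]]
wrist_force: [1.3, -0.2, 0.3]
gripper_width: 0.0704
```

```bash
python3 - <<'E'
from h import *
plan(None)
a=get_image("side");S=cv2.imread("pics/side1.png")
for z in(.034,.036,.038): print(z,proj("side",np.array([.5405,-.1605,z+.032])),"bottom front",proj("side",np.array([.5405-.41/.754*.026,-.1605-.633/.754*.026,z])))
cv2.imwrite("pics/c8.png",np.hstack([cv2.resize(a,None,fx=.8,fy=.8),cv2.resize(a[240:282,303:348],(352,336),interpolation=cv2.INTER_CUBIC)]))
E
```

```text
t 26.07 p [ 0.5431 -0.1621  0.209 ] psi 172.37 tilt 0.48 J [-23.5  18.1  41.5 109.2 -14.3  57.3 106.7] F [ 1.3 -0.2  0.3] M [-0.025 -0.019 -0.008] w 0.0704
0.034 [325.71695978 261.6876686 ] bottom front [325.47637649 278.31235199]
0.036 [325.78600001 261.13929222] bottom front [325.54499873 277.78690512]
0.038 [325.85522476 260.58945014] bottom front [325.61380413 277.26005582]
```

View pics/c8.png

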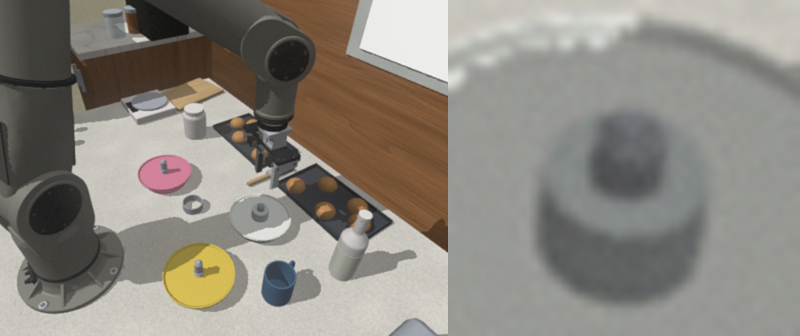

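The nut sits level on the white plate with the stud through it, and the other things look unmoved. I'll compare its height with the earlier pictures by sub-pixel registration.

```bash
python3 - <<'E'
from h import *
a=get_image("side");plan(None)
n=a[235:285,295:355]
def prep(I): return cv2.GaussianBlur(cv2.cvtColor(I,cv2.COLOR_BGR2GRAY).astype(np.float32),(3,3),0)
N=prep(n)
for f in("c6","c7"):
    I=prep(cv2.resize(cv2.imread(f"pics/{f}.png"),(60,50),interpolation=cv2.INTER_AREA))
    for r0,r1,c0,c1,l in((17,46,21,39,"nut"),(25,46,21,39,"nut low")):
        m=np.zeros(N.shape,np.uint8);m[r0:r1,c0:c1]=255
        try:
            W=np.eye(2,3,dtype=np.float32)
            cc,W=cv2.findTransformECC(N,I,W,cv2.MOTION_TRANSLATION,(3,200,1e-6),m,3)
            print(f,l,"now minus then px",-W[:,2],"cc",cc)
        except cv2.error as e: print(f,l,"fail")
S=cv2.imread("pics/side1.png")
for nm in("cutter","mug","spray","brush"): print(nm,[np.round(r["point"],0) for r in find_in("side",nm)][:1])
E
```

```text
t 26.17 p [ 0.5413 -0.1605  0.2038] psi 172.46 tilt 0.19 J [-23.4  18.4  41.3 109.6 -14.5  57.  106.8] F [-0.3  0.3 -1.1] M [ 0.028  0.042 -0.047] w 0.0704
c6 nut now minus then px [0.01547718 0.20239809] cc 0.9965814712236434
c6 nut low now minus then px [0.34476727 0.7005682 ] cc 0.9976568878253944
c7 nut now minus then px [-0.20272295  0.00113262] cc 0.9980410202006273
c7 nut low now minus then px [0.11735059 0.36951128] cc 0.9783126643214635
cutter [array([238., 263.])]
mug [array([350., 352.])]
spray [array([438., 314.])]
brush [array([322., 222.])]
```

The lower nut region is about 0.37 px (1.3 mm) lower than before the last stroke, which fits the plate being pressed down. With the torque readings agreeing, I'm handing in.

```bash
python3 -c "
from bench import *
print(close_job())"
```

```text
the job is handed in; nothing more can be done
None
```

I picked up the ring nut, lowered it over the white stand's stud, and screwed it clockwise in three strokes until it bit on the plate. That was about 0.87 turn net, including a 0.24 rad back-off at the end. I then let go, retreated straight up and handed the job in at about 26 s.

- **Clamp force:** I estimate 12–15 N, inside the 6–20 N band, but only from noisy torque readings. Turning slowly, I read about 0.18 N m at the tightest point. After backing off, the reverse torque was about 0.10–0.11 N m. Single readings scattered by about 0.04 N m.
- **Turn count:** 0.87 turn is slightly below your 0.9 to 1.9 turns to snug. By the thread geometry, the nut started near the low end of its resting range.
- **Final picture:** The nut is on the stud, looks level and is let go, with the gripper about 14 cm above it.
- **Height check, partly inconsistent:** Compared with the pictures before the last strokes, the lower part of the nut sits 1.3–2.6 mm lower, as expected. Matching the whole nut showed less movement than that (0–0.2 px), probably because the fixed stud is in that window.
- **Other kitchen things:** They look unmoved by eye in the side view. The detector's cutter point read (238,263) against (238,251) at the start. I took that for detection noise, as the arm never went near the cutter, but did not check it further.

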